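# Fasten an enclosure cover with its last push rivet

### The arm

A 6-joint arm with a two-finger parallel gripper is mounted at the origin on a cart in front of the work surface, level with it; the furniture and walls round the work are solid. World frame = base frame: x ahead of the robot, y to its left, z up, the work surface at z = 0. Lengths are in m, angles in rad, forces in N, time in s.
With the tool pointing down it reaches from about 0.15 to 0.775 m from the base axis. Payload 6.1 kg.
Tool frame: the origin (TCP) lies on the front face of the gripper's body, between the roots of the fingers; the fingertips stand 73 mm ahead of it and the grasp point (between the pads) lies 54 mm ahead of it (bot.tip_extent is the distance from the TCP to the fingertips, in m); z points along the fingers, y is the line along which they close (so a half turn about z gives the same grasp; the last joint's range is limited). The gripper opens to 85 mm and grips with 20 to 120 N. Pads are 22 mm wide; open, the fingers measure 114 mm over their backs; the gripper's body (76 mm by 85 mm) begins 54 mm behind the grasp point. The pads swing forward as they close: fully open they stand 13 mm farther back than shut.
Start: joints at [1.118, 0.126, -0.04, 1.405, 0, 1.571], TCP at [0.23, 0.472, 0.304] pointing down, gripper open.
Joint ranges: [-2.72, 2.72], [-0.95, 1.95], [-1.27, 1.35], [-1.78, 2.02], [-1.46, 1.47], [-3.14, 3.14]. Speed limits (rad/s): [2.39, 2.39, 3.01, 3.14, 3.14, 3.14].

### API

Orientations are given as a unit quaternion [w, x, y, z].
In Python, from plant import bot, grab_frame, boxes_of, trace gives the robot as it stands.
- The arm moves only by the tool arm_command, never from a script. Its argument "rows" is a list of rows, each a list of 6 numbers: the shift along the tool's x, y, z in cm, then the turn, a rotation vector about the tool's x, y, z in rad. A call has 1 to 5 rows; each row shifts and turns the commanded pose from where the row before left it, along the tool's axes as they then stand; what a row does not reach is not made up. A row lasts 1/10 s, in which the tool goes at most 50 mm and 8.59 degrees, less where a joint would pass 70% of its speed; a pose out of reach is approached as far as the arm can. A call with a gripper value outside its range is refused whole. "fingers" is the finger opening in cm, from 0 to 8.54, set as the call begins (left out, the last holds). The fingers move at their own pace and stop on an object; "squeeze" is the grip in N (left out, the last holds). Time passes only in rows, so rows that do not move let the fingers close. It gives the time, the measured TCP pose, the force, the opening and the grip force at its end, in the units of the state.
- bot.get_state(): the state, without advancing time (a new reading comes with each control period).
- grab_frame(name): name is "scene" or "top" or "wrist"; returns a dict with "img" (400x640x3 uint8, red, green, blue), "range_z" (400x640 float32, m along the optical axis (not along the pixel's ray), 0 where there is no reading), "fovy" (degrees; the focal length in pixels is half the picture's height over the tangent of half this angle, whatever the lens; pixels are square), "cx", "cy" (the principal point, pixels), "dist_coeffs" ([k1, k2, p1, p2, k3] as OpenCV has them; the pictures are not rectified), "R" (3x3) and "t" (3): a world point X has camera coordinates R X + t; the wrist camera has in their place "mount" (4x4, takes a point from camera to tool coordinates, whose origin is the TCP and whose axes are the flange's). Camera axes: x right, y down, z forward; pixel columns grow to the right and rows downward; lengths in m; the calibration is good to about 2 mm. A picture is of the moment at which its call begins: read the wrist's pose just before it.
- bot.sign_off(): hands the job in; it is judged then, once.
Trained networks look in the newest picture that a camera, given by its name, has taken for a name from the list of things; names that differ only in an ending like _2 or _b are one class to them, and where a whole thing is asked for, a point or a joint stands for the part that bears it (a point fixed in the world has none). Each returns a list of dicts, best first, with "conf" (0 to 1); they miss things now and then, are a little off and sometimes report something else, mostly with a low value. They report only what shows in the picture. A call takes as long as a camera call. They do not tell look-alikes from the thing itself.
- boxes_of(name, camera): "box" ([left, top, right, bottom] in pixels, round what is visible of it).
- trace(name, camera): "pixels" (400x640 bool, what is visible of it) and "box" ([left, top, right, bottom] in pixels, round what is visible of it).
The state is a dict: "time": time; "joint_positions": joint angles; "joint_velocities": joint speeds; "joint_efforts": joint torques, N m; "position": TCP position; "ee_rot": TCP orientation; "force": force on the tool from outside, world axes, zero at the start; "ft_torque": the same for the moment, N m; "opening": finger opening in m; "gripper_force": force on a finger pad.
Only numpy, scipy, OpenCV 4.12 (cv2) and the standard library are available. Lean on these libraries where they do the work, as an engineer would, in place of code of your own. Each camera call takes 0.05 s, during which the arm holds its last target. There are 200 camera calls.

### The job

The cover of the grey enclosure still lacks one push rivet: take the fresh rivet (orange pin still standing up) from the wooden stand, put it in the open corner hole with its flange flat on the cover and the pin still up, then push the pin home, flush with the rivet's head. Press steadily but gently: the cover lies on a soft black gasket, which must never be squashed to about half its thickness or less. Leave the spent rivet and the other things on the table alone.

Things in the scene. Friction and masses are not known exactly. Their poses are not given: they have to be found in the camera images.
- enclosure: Grey hollow box fixed to the table, 110 (x) x 140 (y) x 46 mm high, small feet along x = +-61; on its rim a 16 mm soft black gasket, on that a bright metal cover, 110 x 140 x 6 mm, top face 68 mm above the table. Origin: centre of the underside, z up. Rivet places at x = +-36, y = +-50 mm: three hold set rivets, standing 12 mm above the cover; (-36, +50) is the open hole.
- cover_hole (a point): Centre of the mouth of the open hole in the cover, level with the cover's upper face; moves with the cover; z up. Hole 13.6 mm in diameter with a 1.5 mm chamfer, through the 6 mm cover; hollow below.
- cover (a joint): How far the cover is pushed down into the gasket, in m: 0 at rest. It springs back. It starts to yield at about 2 N and sinks about 1 mm for every further 2 N, without tilting, whatever presses on it. More than 0.0085 (gasket about half squashed, some 18 N) is too much.
- stand: Fixed pale wooden block, 46 (x) x 124 (y) x 30 mm high, with two vertical 13.6 mm through holes at y = -33 and +33 mm, in which the fresh and the spent rivet stand, in either order. Origin: centre of the underside; z up.
- rivet: Fresh black push rivet, about 30 g, upright. Origin: centre of the flange's underside, z up its axis. Flange 30 mm wide, z = 0 to 3 mm; round hub 20 mm wide, z = 3 to 11 mm (grip here); below, a shank 12 mm wide, 18 mm long, its last 6 mm tapering to 7.6 mm; orange pin 13 mm wide out of the hub. Flange lies on the stand at 30 mm above the table.
- rivet_pin (a joint): How far the orange pin is pushed in, in m: 0 = fully raised (its top 9 mm above the hub), 0.008 = home at its hard stop (flush: its top 1 mm above the hub). It stays where it is left; friction only: it slides at about 9 N, at most 11 N, over the whole stroke. Starts between 0 and 0.0015.
- pin_top (a point): Centre of the top face of the fresh rivet's orange pin.
- spent_rivet: Spent rivet of the same shape and frame as the fresh one, but with its pin jammed flush (12 mm above its flange's underside); loose in the other stand hole. Leave it there.
- caliper: Loose digital caliper lying on the table, 59 x 200 x 10 mm. Origin: centre of its underside. Bystander.
- oiler: Loose white oil bottle with a red nozzle, 46 x 46 x 124 mm, upright, the one nearer the robot. Origin: centre of its underside. Bystander.
There are look-alikes about, which are no part of the job. Leave any blue, green or pink look-alike of the rivet alone.

How it is judged:
By the outcome, as a careful person would: the job done as asked, in the order asked, and still so for the second after the job is handed in, with the robot touching nothing.
It also fails if it takes over 42 s, if anything falls off the work surface, if the arm or the gripper's body presses on something with over 40 N, if the wrist force passes 120 N, or if a joint passes its speed limit or range.

## Working session

There is one attempt and no reset: what is moved stays moved. The work goes in short steps, Python scripts to look and compute and a tool call to move; the robot and the scene stay as the last step left them, time stands still between calls to the robot, and variables do not carry over. Pictures are saved under pics/ and viewed, at most 10 in all, crops included, and the job is handed in when it is done.

Besides the shell and the picture viewer there is one more tool, called after "Call:" as name(argument=value, ...) on one line, values as JSON. arm_command: Moves the arm, as the interface text tells. Its arguments: {"type":"object","properties":{"rows":{"type":"array","items":{"type":"array","items":{"type":"number"}}},"fingers":{"type":"number"},"squeeze":{"type":"number"}},"required":["rows"]}

```bash
mkdir -p pics; ls
cat > h.py <<'E'
import numpy as np, cv2
from plant import bot, grab_frame, boxes_of, trace
from scipy.spatial.transform import Rotation as Ro
def shot(n):
    s=bot.get_state(); f=grab_frame(n)
    if n=="wrist":
        q=s["ee_rot"]; R=Ro.from_quat([q[1],q[2],q[3],q[0]]).as_matrix()
        M=np.array(f["mount"]); f["Rw"]=R@M[:3,:3]; f["tw"]=R@M[:3,3]+np.array(s["position"])
    else:
        f["Rw"]=np.array(f["R"]).T; f["tw"]=-f["Rw"]@np.array(f["t"])
    F=200/np.tan(np.radians(f["fovy"])/2); f["K"]=np.array([[F,0,f["cx"]],[0,F,f["cy"]],[0,0,1]]); return f
def cloud(f):
    v,u=np.mgrid[:400,:640]; p=np.stack([u,v],-1).reshape(-1,1,2).astype(np.float64)
    n=cv2.undistortPoints(p,f["K"],np.array(f["dist_coeffs"],float))[:,0]
    r=np.c_[n,np.ones(len(n))]; f["ray"]=(r@f["Rw"].T).reshape(400,640,3)
    P=(r*f["range_z"].reshape(-1,1))@f["Rw"].T+f["tw"]; P=P.reshape(400,640,3); P[f["range_z"]==0]=np.nan; return P
def atz(f,u,v,z):
    n=cv2.undistortPoints(np.array([[[u,v]]],float),f["K"],np.array(f["dist_coeffs"],float))[0,0]
    d=f["Rw"]@np.array([n[0],n[1],1]); return f["tw"]+d*(z-f["tw"][2])/d[2]
def save(f,n): cv2.imwrite("pics/"+n,f["img"][:,:,::-1])
E
python3 - <<'E'
from h import *
for c in ["top","scene"]:
    f=shot(c); save(f,c+"0.png"); P=cloud(f); np.savez(c+"0.npz",P=P,img=f["img"])
    for n in ["enclosure","stand","rivet","spent_rivet","pin_top","cover_hole","caliper","oiler"]:
        for d in trace(n,c)[:4]:
            m=d["pixels"]; print(c,n,round(d["conf"],2),np.round(d["box"]),np.round(np.nanmedian(P[m],0),3) if m.any() else "")
print(bot.get_state())
E
```

```text
pics
top enclosure 0.97 [314. 189. 383. 254.] [ 0.569 -0.183  0.067]
top stand 0.72 [192. 213. 247. 240.] [0.553 0.116 0.029]
top rivet 0.7 [189. 186. 199. 200.] [0.63  0.183 0.021]
top rivet 0.67 [189. 255. 200. 267.] [0.468 0.168 0.028]
top rivet 0.58 [224. 252. 235. 260.] [0.477 0.091 0.023]
top rivet 0.42 [198. 218. 210. 228.] [0.557 0.154 0.037]
top spent_rivet 0.6 [221. 222. 237. 236.] [0.551 0.09  0.035]
top pin_top 0.29 [314. 191. 383. 245.] [ 0.575 -0.186  0.068]
top cover_hole 0.73 [312. 190. 382. 245.] [ 0.574 -0.185  0.068]
top caliper 0.71 [414. 196. 498. 218.] [ 0.614 -0.477  0.008]
top oiler 0.9 [399. 156. 425. 186.] [ 0.687 -0.329  0.073]
scene enclosure 0.87 [307. 203. 362. 251.] [ 0.557 -0.222  0.052]
scene enclosure 0.18 [267. 184. 278. 192.] [0.56  0.151 0.032]
scene stand 0.72 [303. 200. 362. 250.] [ 0.558 -0.22   0.052]
scene stand 0.63 [264. 189. 289. 210.] [0.542 0.081 0.022]
scene rivet 0.69 [308. 201. 362. 250.] [ 0.556 -0.223  0.055]
scene spent_rivet 0.31 [307. 200. 364. 232.] [ 0.575 -0.193  0.068]
scene caliper 0.93 [385. 251. 439. 294.] [ 0.615 -0.49   0.008]
scene oiler 0.74 [394. 206. 407. 249.] [ 0.686 -0.347  0.05 ]
{'time': 0.9, 'joint_positions': array([ 1.11800795e+00,  1.25766045e-01, -3.96113210e-02,  1.40539073e+00,
        4.01550610e-06,  1.57082977e+00]), 'joint_velocities': array([6.10815264e-04, 1.91429462e-04, 5.75562088e-04, 3.11181073e-04,
       9.07508335e-05, 8.78719485e-04]), 'joint_efforts': array([ 3.40661718e-04, -4.35688698e+01,  3.53094077e+01,  1.01340331e-03,
        7.73444327e-06,  1.44579269e-05]), 'position': array([0.22966381, 0.47207688, 0.30390716]), 'ee_rot': array([1.21195041e-06, 2.24481486e-01, 9.74478354e-01, 1.42071607e-05]), 'force': array([ 0.52163457,  0.208433  , -0.15440259]), 'ft_torque': array([ 0.00307827, -0.05840048,  0.00851055]), 'gripper_force': 0.0, 'opening': 0.08521284365850436}
```

Run:
```python
import cv2
a=cv2.imread("pics/top0.png")[140:300,160:480]; cv2.imwrite("pics/a.png",cv2.resize(a,(800,400),interpolation=cv2.INTER_CUBIC))
```

```text
(no output)
```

View pics/a.png

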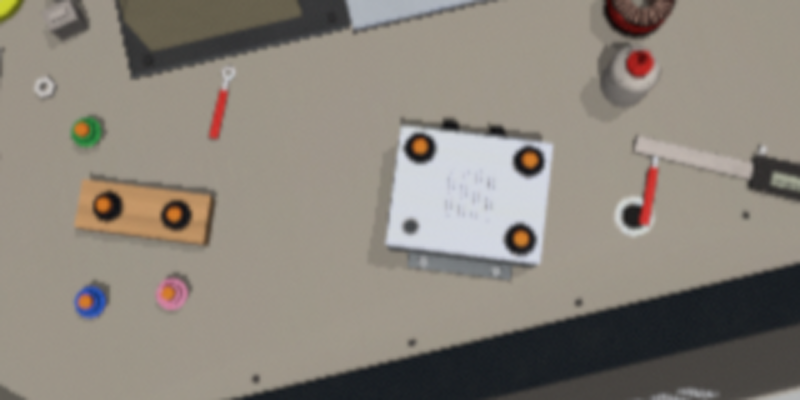

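View pics/scene0.png

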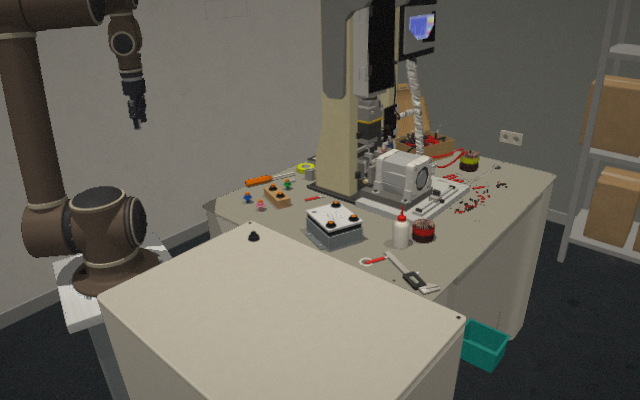

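```bash
cat >> h.py <<'E'
def toolmove(target,yaw=None):
    "offset in tool axes (cm) to TCP target; remaining yaw so tool y is along world angle yaw"
    s=bot.get_state(); q=s["ee_rot"]; R=Ro.from_quat([q[1],q[2],q[3],q[0]]).as_matrix()
    d=R.T@(np.array(target)-s["position"])*100
    out=[np.round(d,2)]
    if yaw is not None:
        c=np.arctan2(R[1,1],R[0,1]); e=(yaw-c+np.pi/2)%np.pi-np.pi/2; out.append(("turn_z",round(-e,3)))
    return out,"tilt",np.round(R[:,2],4)
E
python3 - <<'E'
from h import *
print(bot.tip_extent)
f=shot("top"); P=cloud(f)
print("hole",atz(f,324,230.4,.068),"rivL",atz(f,202.8,222.4,.045),"rivR",atz(f,230.5,225.8,.045))
def rect(m,z0,z1,lo,hi):
    k=(P[...,2]>z0)&(P[...,2]<z1)&(P[...,0]>lo[0])&(P[...,0]<hi[0])&(P[...,1]>lo[1])&(P[...,1]<hi[1])
    print(m,cv2.minAreaRect(P[k][:,:2].astype(np.float32)*1000))
rect("stand",.022,.036,(.51,.05),(.6,.19)); rect("enc",.06,.075,(.45,-.3),(.7,-.08))
k=(P[...,2]>.2)&(P[...,0]>.4)&(P[...,1]>-.3)&(P[...,1]<.35)
Q=P[k]; print("high",Q.min(0) if len(Q) else 0, len(Q))
s=np.load("scene0.npz")["P"]; Q=s[(s[...,2]>.1)&(s[...,0]>.3)&(s[...,0]<1.2)&(s[...,1]>-.35)&(s[...,1]<.4)&(s[...,2]<.9)]
for z in (.1,.2,.3,.4,.6): 
    q=Q[(Q[:,2]>z)&(Q[:,2]<z+.1)]; print(z,len(q),np.round(np.percentile(q,[1,99],axis=0),2) if len(q) else 0)
print(toolmove([.557,.154,.25]))
E
```

```text
0.0726
hole [ 0.54349208 -0.13151721  0.068     ] rivL [0.55707685 0.15230781 0.045     ] rivR [0.55079444 0.08686988 0.045     ]
stand ((555.275390625, 123.7566146850586), (125.29399108886719, 46.39185333251953), 84.21809387207031)
enc ((574.9835205078125, -184.07513427734375), (139.95428466796875, 110.66145324707031), 84.34041595458984)
high [ 0.70721136 -0.07950023  0.20001259] 14409
0.1 4933 [[ 0.3  -0.34  0.1 ]
 [ 1.13  0.11  0.2 ]]
0.2 2571 [[ 0.73 -0.03  0.2 ]
 [ 1.13  0.09  0.3 ]]
0.3 2397 [[ 0.72 -0.06  0.3 ]
 [ 1.13  0.1   0.4 ]]
0.4 3255 [[ 0.72 -0.06  0.4 ]
 [ 1.19  0.1   0.5 ]]
0.6 996 [[ 0.72 -0.09  0.6 ]
 [ 1.18  0.1   0.63]]
([array([-43.35, -14.28,   5.39])], 'tilt', array([ 0.,  0., -1.]))
```

Call:
arm_command(rows=[[0, 0, 0, 0, 0, 0.14], [0, 0, 0, 0, 0, 0.14], [0, 0, 0, 0, 0, 0.14], [0, 0, 0, 0, 0, 0.14], [0, 0, 0, 0, 0, 0.14]], fingers=5, squeeze=25)

```text
time: 1.45
position: [0.2297, 0.4721, 0.3039]
ee_rot: [-0.0, 0.547, 0.837, 0.0]
force: [-0.3, -0.1, -0.9]
opening: 0.05
gripper_force: 0.0
```

Call:
arm_command(rows=[[0, 0, 0, 0, 0, 0.14], [0, 0, 0, 0, 0, 0.14], [0, 0, 0, 0, 0, 0.14], [0, 0, 0, 0, 0, 0.1], [0, 0, 0, 0, 0, 0]])

```text
time: 1.95
position: [0.2297, 0.4721, 0.3039]
ee_rot: [-0.0, 0.742, 0.67, 0.0]
force: [-0.3, -0.3, 0.3]
opening: 0.0503
gripper_force: 0.0
```

```bash
python3 -c "
from h import *
print(toolmove([.55,.153,.24],np.radians(-5.8)))"
```

```text
([array([-28.47,  35.12,   6.39]), ('turn_z', np.float64(-0.001))], 'tilt', array([ 0.e+00,  1.e-04, -1.e+00]))
```

Call:
arm_command(rows=[[-2.85, 3.5, 0.6, 0, 0, 0], [-2.85, 3.5, 0.6, 0, 0, 0], [-2.85, 3.5, 0.6, 0, 0, 0], [-2.85, 3.5, 0.6, 0, 0, 0], [-2.85, 3.5, 0.6, 0, 0, 0]])

```text
time: 2.45
position: [0.3902, 0.3111, 0.2739]
ee_rot: [0.0, 0.741, 0.671, 0.0]
force: [1.2, 0.2, 0.5]
opening: 0.0499
gripper_force: 0.0
```

Call:
arm_command(rows=[[-2.85, 3.5, 0.6, 0, 0, 0], [-2.85, 3.5, 0.6, 0, 0, 0], [-2.85, 3.5, 0.6, 0, 0, 0], [-2.85, 3.5, 0.6, 0, 0, 0], [-2.85, 3.5, 0.6, 0, 0, 0]])

```text
time: 2.95
position: [0.55, 0.1514, 0.2438]
ee_rot: [0.0, 0.741, 0.671, 0.0]
force: [0.2, 1.4, -0.1]
opening: 0.0497
gripper_force: 0.0
```

Call:
arm_command(rows=[[0, 0, 0, 0, 0, 0], [0, 0, 0, 0, 0, 0]])

```text
time: 3.15
position: [0.5492, 0.152, 0.2433]
ee_rot: [-0.0, 0.742, 0.67, -0.0]
force: [-0.9, 0.6, 0.5]
opening: 0.0498
gripper_force: 0.0
```

Run:
```python
from h import *
f=shot("wrist"); save(f,"w1.png"); P=cloud(f); np.savez("w1.npz",P=P,img=f["img"])
for n in ["rivet","spent_rivet","stand"]:
    for d in trace(n,"wrist")[:4]:
        m=d["pixels"]; Q=P[m]; print(n,round(d["conf"],2),np.round(d["box"]),np.round(np.nanmedian(Q,0),4),np.nanpercentile(Q[:,2],98))
h=cv2.cvtColor(f["img"],cv2.COLOR_RGB2HSV); o=cv2.inRange(h,(5,150,120),(20,255,255))
n,l,st,c=cv2.connectedComponentsWithStats(o)
for i in range(1,n):
    if st[i,4]>60: print(c[i],st[i],np.round(np.nanmedian(P[l==i],0),4))
print(bot.get_state()["position"])
```

```text
rivet 0.88 [241. 232. 274. 256.] [0.4826 0.1009 0.023 ] 0.03902521249357593
rivet 0.79 [402. 119. 433. 153.] [0.6312 0.189  0.0239] 0.03988372782421052
rivet 0.68 [220. 155. 250. 187.] [0.4736 0.1744 0.0275] 0.04004735148621121
rivet 0.59 [320. 162. 353. 198.] [0.5607 0.1606 0.0356] 0.051664321593525804
spent_rivet 0.76 [322. 236. 351. 265.] [0.5544 0.0958 0.0366] 0.04420790167252434
stand 0.61 [308. 140. 365. 276.] [0.5579 0.1316 0.0312] 0.03267392107986833
[333.58995434  12.2       ] [ 271    0  133   29 3285] [0.5703 0.2881 0.0238]
[422.94708995 137.1005291 ] [416 130  15  15 189] [0.6335 0.1874 0.0392]
[229.2994012  174.76047904] [222 168  15  15 167] [0.4716 0.1727 0.0392]
[337.22702703 184.        ] [330 177  15  15 185] [0.5609 0.1588 0.0507]
[336.10526316 253.48120301] [330 248  13  12 133] [0.5542 0.093  0.0432]
[0.5481992  0.15385422 0.24435567]
```

View pics/w1.png

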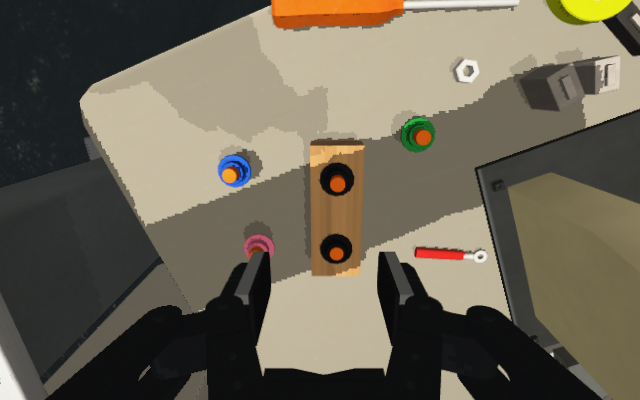

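```bash
python3 -c "
from h import *
print(toolmove([.5603,.1580,.150],np.radians(-5.8)))"
```

```text
([array([0.53, 1.16, 9.44]), ('turn_z', np.float64(0.002))], 'tilt', array([ 4.e-04,  2.e-04, -1.e+00]))
```

Call:
arm_command(rows=[[0.25, 0.6, 3.2, 0, 0, 0], [0.25, 0.55, 3.2, 0, 0, 0], [0, 0, 3.0, 0, 0, 0], [0, 0, 0, 0, 0, 0]], fingers=4.5)

```text
time: 3.75
position: [0.558, 0.1572, 0.1462]
ee_rot: [-0.002, 0.741, 0.671, -0.003]
force: [-0.3, -0.1, 0.9]
opening: 0.0448
gripper_force: 0.0
```

```bash
cat > w.py <<'E'
from h import *
import sys
for k in range(2):
    f=shot("wrist"); P=cloud(f)
    h=cv2.cvtColor(f["img"],cv2.COLOR_RGB2HSV); o=cv2.inRange(h,(5,150,100),(20,255,255))
    n,l,st,c=cv2.connectedComponentsWithStats(o)
    for i in range(1,n):
        if 60<st[i,4]: print(np.round(c[i],1),st[i],np.round(np.nanmedian(P[l==i],0),4),np.round(atz(f,*c[i],float(np.nanmedian(P[l==i][:,2]))),4))
    print(np.round(bot.get_state()["position"],4))
save(f,sys.argv[1])
E
python3 w.py w2.png
```

```text
[303.9   2.1] [235   0 161   8 754] [0.5556 0.2826 0.0146] [0.5592 0.2821 0.0146]
[457.2 170.4] [445 158  26  26 485] [0.633  0.1882 0.0391] [0.633  0.1882 0.0391]
[173.5 222.4] [161 210  27  25 470] [0.4725 0.1732 0.0389] [0.4727 0.1734 0.0389]
[329.7 239.6] [319 227  23  26 486] [0.561  0.1595 0.0505] [0.561  0.1595 0.0505]
[328.7 332.7] [319 325  20  17 267] [0.5542 0.0928 0.043 ] [0.5542 0.0928 0.043 ]
[0.5591 0.1574 0.1487]
[305.5   3. ] [ 233    0  165   10 1073] [0.5591 0.2827 0.0153] [0.5614 0.2823 0.0153]
[452.8 169.8] [441 158  25  25 472] [0.6331 0.1882 0.039 ] [0.6331 0.1882 0.039 ]
[173.1 221.6] [160 210  27  24 456] [0.4728 0.1732 0.039 ] [0.4728 0.1734 0.039 ]
[327.2 238.3] [316 226  23  26 475] [0.5609 0.1595 0.0506] [0.561  0.1594 0.0506]
[326.7 330.5] [317 323  20  16 260] [0.5543 0.093  0.043 ] [0.5543 0.0928 0.043 ]
[0.5602 0.1575 0.1505]
```

View pics/w2.png

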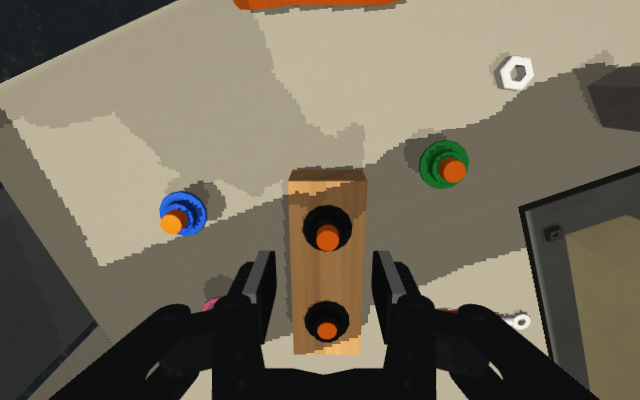

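```bash
python3 -c "
from h import *
print(toolmove([.5610,.1593,.1055],np.radians(-5.8)))"
```

```text
([array([0.19, 0.07, 4.5 ]), ('turn_z', np.float64(0.001))], 'tilt', array([-5.e-04, -1.e-04, -1.e+00]))
```

Call:
arm_command(rows=[[0.19, 0.07, 2.0, 0, 0, 0], [0, 0, 1.5, 0, 0, 0], [0, 0, 1.0, 0, 0, 0], [0, 0, 0, 0, 0, 0], [0, 0, 0, 0, 0, 0]])

```text
time: 4.35
position: [0.5622, 0.1588, 0.1062]
ee_rot: [0.0, 0.742, 0.67, 0.001]
force: [0.8, -0.3, 1.1]
opening: 0.0453
gripper_force: 0.0
```

Call:
arm_command(rows=[[0, 0, 0, 0, 0, 0], [0, 0, 0, 0, 0, 0], [0, 0, 0, 0, 0, 0], [0, 0, 0, 0, 0, 0], [0, 0, 0, 0, 0, 0]], fingers=0.5, squeeze=25)

```text
time: 4.85
position: [0.5618, 0.1587, 0.1061]
ee_rot: [-0.0, 0.742, 0.67, 0.001]
force: [-2.4, 0.1, 5.2]
opening: 0.018
gripper_force: 24.3
```

```bash
python3 w.py w3.png; python3 -c "
from h import *
s=bot.get_state();print(s['force'],s['opening'],s['gripper_force'])
a=cv2.imread('pics/w3.png')[180:380,200:460]; cv2.imwrite('pics/w3c.png',cv2.resize(a,(780,600)))"
```

```text
[480.3 194.7] [464 179  33  33 782] [0.6329 0.1885 0.0389] [0.6328 0.1885 0.0389]
[129.1 258.9] [112 243  36  33 792] [0.473  0.1733 0.0387] [0.4734 0.1737 0.0387]
[323.6 282.1] [310 265  28  35 821] [0.5619 0.1597 0.0504] [0.5621 0.1597 0.0504]
[0.5618 0.1587 0.1061]
[480.3 194.7] [464 179  33  33 784] [0.6329 0.1884 0.039 ] [0.6328 0.1885 0.039 ]
[129.  258.9] [112 243  36  33 791] [0.473  0.1734 0.0387] [0.4734 0.1736 0.0387]
[323.6 282.1] [310 265  28  35 822] [0.5619 0.1598 0.0503] [0.5621 0.1597 0.0503]
[0.5618 0.1587 0.1061]
[-2.59606759  0.83848516  5.26523916] 0.018560568456864428 24.27799880504608
```

View pics/w3c.png

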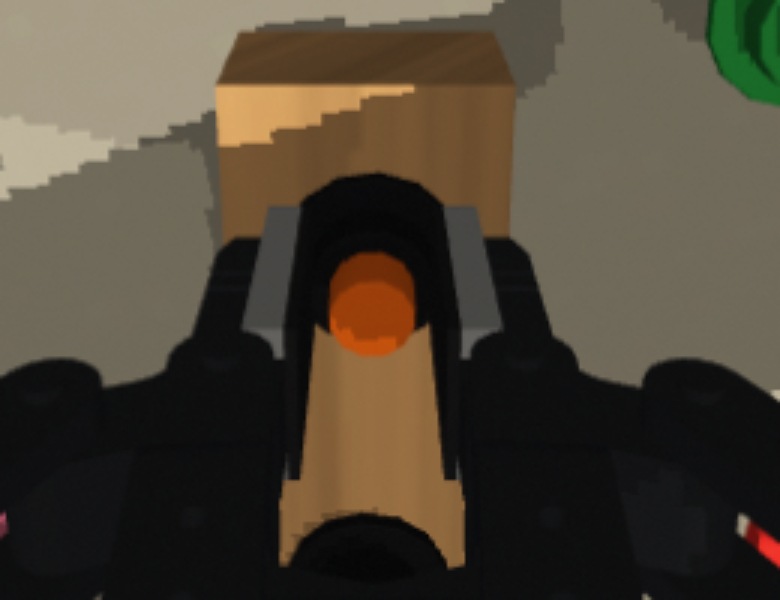

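Call:
arm_command(rows=[[0, 0, -0.5, 0, 0, 0], [0, 0, -1.5, 0, 0, 0], [0, 0, -3, 0, 0, 0], [0, 0, -4, 0, 0, 0], [0, 0, -3, 0, 0, 0]])

```text
time: 5.45
position: [0.5619, 0.1585, 0.2275]
ee_rot: [0.0, 0.742, 0.67, 0.001]
force: [1.8, 0.6, -0.2]
opening: 0.0183
gripper_force: 24.5
```

```bash
python3 -c "
from h import *
s=bot.get_state();print(s['position'],s['force'],s['opening'])
print(toolmove([.535,-.13,.22],np.radians(-5.7)))"
```

```text
[0.56193688 0.15853427 0.22752653] [ 1.81247156  0.58678227 -0.2294513 ] 0.018300999479658922
([array([-28.98,   0.26,   0.74]), ('turn_z', np.float64(-0.003))], 'tilt', array([ 1.7e-03,  4.0e-04, -1.0e+00]))
```

Call:
arm_command(rows=[[-4, 0, 0, 0, 0, 0], [-4.5, 0, 0, 0, 0, 0], [-4.5, 0, 0, 0, 0, 0], [-4.5, 0, 0, 0, 0, 0], [-4.5, 0, 0, 0, 0, 0]])

```text
time: 5.95
position: [0.5389, -0.062, 0.2255]
ee_rot: [0.0, 0.742, 0.67, 0.0]
force: [1.4, -0.1, -0.2]
opening: 0.0182
gripper_force: 24.5
```

Call:
arm_command(rows=[[-4.5, 0.3, 0, 0, 0, 0], [-4.0, 0.3, 0, 0, 0, 0], [-2, 0.2, 0, 0, 0, 0], [0, 0, 0, 0, 0, 0], [0, 0, 0, 0, 0, 0]])

```text
time: 6.45
position: [0.5365, -0.1658, 0.2251]
ee_rot: [-0.0, 0.743, 0.67, 0.0]
force: [0.1, -1.1, -1.3]
opening: 0.0185
gripper_force: 24.5
```

```bash
python3 w.py w4.png
python3 - <<'E'
from h import *
f=shot("wrist"); P=cloud(f)
for d in trace("cover_hole","wrist")[:2]: print(d["conf"],d["box"])
k=(P[...,2]>.060)&(P[...,2]<.075); 
print(cv2.minAreaRect(P[k][:,:2].astype(np.float32)*1000),k.sum())
np.savez("w4.npz",P=P,img=f["img"])
E
```

```text
[443.8 158.9] [434 150  20  19 298] [ 0.6178 -0.1364  0.081 ] [ 0.6178 -0.1364  0.081 ]
[324.8 282.9] [310 265  32  37 892] [ 0.5368 -0.1651  0.1691] [ 0.5372 -0.1654  0.1691]
[429.6 292.5] [421 285  18  15 215] [ 0.6078 -0.235   0.0809] [ 0.608  -0.2355  0.0809]
[ 0.5365 -0.1652  0.2251]
[443.8 159.9] [434 151  20  19 298] [ 0.6178 -0.1362  0.0812] [ 0.6177 -0.1363  0.0812]
[324.8 283.1] [310 265  32  38 901] [ 0.5369 -0.1646  0.1691] [ 0.5372 -0.1649  0.1691]
[429.5 293.1] [421 286  18  14 206] [ 0.6079 -0.2348  0.081 ] [ 0.6081 -0.2352  0.081 ]
[ 0.5366 -0.1648  0.2251]
0.57 [306.6, 128.7, 472.3, 310.2]
((507.1171875, -198.6293182373047), (195.21536254882812, 451.90869140625), 82.0309066772461) 24071
```

View pics/w4.png

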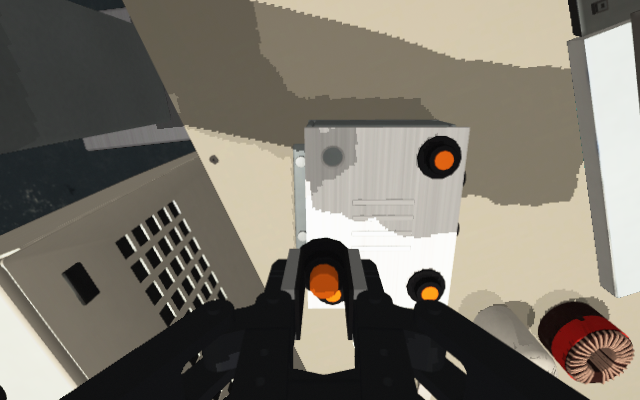

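```bash
cat > hole.py <<'E'
from h import *
import sys
cu,cv,r=map(int,sys.argv[1:4])
f=shot("wrist"); P=cloud(f); s=bot.get_state()
g=cv2.cvtColor(f["img"],cv2.COLOR_RGB2GRAY)
w=g[cv-r:cv+r,cu-r:cu+r]; t,b=cv2.threshold(w,0,255,cv2.THRESH_BINARY_INV+cv2.THRESH_OTSU)
n,l,st,c=cv2.connectedComponentsWithStats(b)
for i in range(1,n):
    if st[i,4]>30: print("hole?",c[i]+[cu-r,cv-r],st[i],t,atz(f,*(c[i]+[cu-r,cv-r]),.068))
h=cv2.cvtColor(f["img"],cv2.COLOR_RGB2HSV); o=cv2.inRange(h,(5,150,100),(20,255,255)); 
q=(o>0)&(P[...,2]>.1 if len(sys.argv)<5 else P[...,2]>float(sys.argv[4]))
print("pin",np.nanmedian(P[q],0),q.sum(),np.nanpercentile(P[q][:,2],[5,50,95]),s["position"])
ring=P[cv-r:cv+r,cu-r:cu+r]; print("cover z",np.nanpercentile(ring[...,2],[10,50,90]))
E
python3 hole.py 333 156 22; python3 -c "
from h import *
print(toolmove([.5460,-.1296,.17],np.radians(-5.65)))"
```

```text
hole? [332.31491713 156.82596685] [ 11  13  22  21 362] 123.0 [ 0.54633217 -0.12878155  0.068     ]
pin [ 0.53701819 -0.16298806  0.16925857] 803 [0.16265577 0.16925857 0.17046962] [ 0.53668035 -0.16451106  0.22500459]
cover z [0.00660734 0.06903858 0.06998022]
([array([3.57, 0.58, 5.5 ]), ('turn_z', np.float64(-0.002))], 'tilt', array([ 1.e-04,  1.e-04, -1.e+00]))
```

```bash
cat > pin.py <<'E'
from h import *
f=shot("wrist"); P=cloud(f); s=bot.get_state(); p=s["position"]
h=cv2.cvtColor(f["img"],cv2.COLOR_RGB2HSV); o=cv2.inRange(h,(5,150,60),(22,255,255))>0
q=o&(abs(P[...,2]-(p[2]-.056))<.0015)&(np.hypot(P[...,0]-p[0],P[...,1]-p[1])<.02); Q=P[q]
e=cv2.minEnclosingCircle(Q[:,:2].astype(np.float32)*1000)
print(len(Q),"circle",e,"mean",Q.mean(0),"minmax",Q.min(0),Q.max(0),"tcp",p)
print("top-face rel TCP",Q.mean(0)-p,np.array(e[0])/1000-p[:2], "force",s["force"])
E
python3 pin.py
```

```text
584 circle ((536.4561157226562, -165.24607849121094), 6.844874858856201) mean [ 0.53677754 -0.16465139  0.16935443] minmax [ 0.53068034 -0.17165746  0.1675288 ] [ 0.54272316 -0.15862922  0.17051385] tcp [ 0.53665858 -0.16459274  0.22501849]
top-face rel TCP [ 1.18958279e-04 -5.86468856e-05 -5.56640611e-02] [-0.00020246 -0.00065334] force [-0.88586185  0.41771343 -0.16908862]
```

Call:
arm_command(rows=[[1.8, 0.3, 1.0, 0, 0, 0], [1.75, 0.3, 2.0, 0, 0, 0], [0, 0, 1.9, 0, 0, 0], [0, 0, 0, 0, 0, 0], [0, 0, 0, 0, 0, 0]])

```text
time: 7.25
position: [0.546, -0.1305, 0.1761]
ee_rot: [-0.0, 0.742, 0.67, -0.0]
force: [-0.1, -0.1, -0.3]
opening: 0.0179
gripper_force: 24.5
```

```bash
python3 pin.py; python3 -c "
from h import *
print(toolmove([.5463,-.1288,.144],np.radians(-5.65)))"
```

```text
564 circle ((545.9716796875, -130.99227905273438), 6.319597244262695) mean [ 0.54598558 -0.13071996  0.12055208] minmax [ 0.53984243 -0.13724786  0.11927618] [ 0.55195773 -0.12481605  0.12209784] tcp [ 0.54639261 -0.1307841   0.17676968]
top-face rel TCP [-4.07033752e-04  6.41371361e-05 -5.62176081e-02] [-0.00042094 -0.00020818] force [ 0.34990403  0.81137717 -0.41743168]
([array([ 0.2 , -0.03,  3.28]), ('turn_z', np.float64(-0.003))], 'tilt', array([ 7.e-04, -2.e-04, -1.e+00]))
```

Call:
arm_command(rows=[[0.2, -0.02, 0.5, 0, 0, 0], [0, 0, 0.5, 0, 0, 0], [0, 0, 0.5, 0, 0, 0], [0, 0, 0.3, 0, 0, 0], [0, 0, 0, 0, 0, 0]])

```text
time: 7.8
position: [0.5458, -0.1289, 0.1572]
ee_rot: [-0.0, 0.742, 0.67, -0.0]
force: [0.1, 0.2, -0.8]
opening: 0.0182
gripper_force: 24.5
```

No contact, so the tip is in. Continuing down.

Call:
arm_command(rows=[[0, 0, 0.4, 0, 0, 0], [0, 0, 0.3, 0, 0, 0], [0, 0, 0.2, 0, 0, 0], [0, 0, 0.1, 0, 0, 0], [0, 0, 0, 0, 0, 0]])

```text
time: 8.3
position: [0.546, -0.1288, 0.1477]
ee_rot: [-0.0, 0.742, 0.67, -0.0]
force: [0.1, -0.3, -0.6]
opening: 0.0182
gripper_force: 24.5
```

Call:
arm_command(rows=[[0, 0, 0.15, 0, 0, 0], [0, 0, 0.1, 0, 0, 0], [0, 0, 0.05, 0, 0, 0], [0, 0, 0.05, 0, 0, 0], [0, 0, 0, 0, 0, 0]])

```text
time: 8.8
position: [0.5461, -0.1289, 0.1443]
ee_rot: [-0.0, 0.742, 0.67, -0.0]
force: [0.7, 0.6, 0.6]
opening: 0.0181
gripper_force: 24.5
```

Call:
arm_command(rows=[[0, 0, 0.05, 0, 0, 0], [0, 0, 0.05, 0, 0, 0], [0, 0, 0, 0, 0, 0]])

```text
time: 9.1
position: [0.5462, -0.1289, 0.1436]
ee_rot: [0.0, 0.742, 0.67, 0.0]
force: [-1.1, -0.1, 1.6]
opening: 0.0181
gripper_force: 24.7
```

Call:
arm_command(rows=[[0, 0, 0, 0, 0, 0], [0, 0, 0, 0, 0, 0], [0, 0, 0, 0, 0, 0], [0, 0, -1.0, 0, 0, 0], [0, 0, -2.0, 0, 0, 0]], fingers=4)

```text
time: 9.6
position: [0.5453, -0.1287, 0.1727]
ee_rot: [-0.001, 0.742, 0.67, -0.001]
force: [-0.3, 0.2, -0.5]
opening: 0.0398
gripper_force: 0.0
```

Call:
arm_command(rows=[[0, 0, -2, 0, 0, 0], [-2, 0, -1, 0, 0, 0], [0, 0, 0, 0, 0, 0], [0, 0, 0, 0, 0, 0]], fingers=0)

```text
time: 10.0
position: [0.5442, -0.1489, 0.2037]
ee_rot: [0.0, 0.743, 0.67, 0.0]
force: [0.0, 0.1, -0.8]
opening: -0.0002
gripper_force: 0.0
```

```bash
python3 w.py w5.png
```

```text
[442.8 194.4] [433 185  21  20 332] [ 0.6178 -0.1362  0.0811] [ 0.6178 -0.1363  0.0811]
[323.3 197.8] [313 186  21  24 409] [ 0.5463 -0.1286  0.0886] [ 0.5462 -0.1286  0.0886]
[ 0.5439 -0.1485  0.2032]
[443.8 195.3] [434 185  21  21 333] [ 0.6178 -0.1362  0.0811] [ 0.6178 -0.1363  0.0811]
[324.1 198.6] [314 187  21  24 414] [ 0.5462 -0.1285  0.0886] [ 0.5463 -0.1286  0.0886]
[ 0.5438 -0.1483  0.2028]
```

View pics/w5.png

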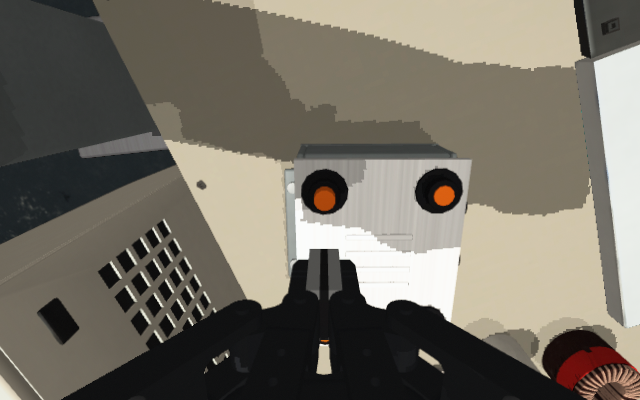

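```bash
python3 -c "
from h import *
print(toolmove([.5462,-.1288,.165],np.radians(-5.65)))"
```

```text
([array([1.97, 0.05, 3.79]), ('turn_z', np.float64(-0.003))], 'tilt', array([-1.e-03,  6.e-04, -1.e+00]))
```

Call:
arm_command(rows=[[1.0, 0.05, 1.0, 0, 0, 0], [0.97, 0, 1.5, 0, 0, 0], [0, 0, 1.0, 0, 0, 0], [0, 0, 0, 0, 0, 0], [0, 0, 0, 0, 0, 0]])

```text
time: 10.6
position: [0.5464, -0.129, 0.1679]
ee_rot: [-0.0, 0.742, 0.67, -0.0]
force: [0.2, 0.4, 0.3]
opening: -0.0002
gripper_force: 0.0
```

Call:
arm_command(rows=[[0, 0, 0.2, 0, 0, 0], [0, 0, 0.15, 0, 0, 0], [0, 0, 0.1, 0, 0, 0], [0, 0, 0.1, 0, 0, 0], [0, 0, 0.1, 0, 0, 0]])

```text
time: 11.1
position: [0.5466, -0.1293, 0.162]
ee_rot: [0.0, 0.742, 0.67, 0.0]
force: [-0.3, 0.5, 0.2]
opening: 0.0003
gripper_force: 0.0
```

Call:
arm_command(rows=[[0, 0, 0.1, 0, 0, 0], [0, 0, 0.1, 0, 0, 0], [0, 0, 0.1, 0, 0, 0], [0, 0, 0.1, 0, 0, 0], [0, 0, 0, 0, 0, 0]])

```text
time: 11.6
position: [0.5466, -0.1292, 0.1583]
ee_rot: [0.0, 0.742, 0.67, 0.0]
force: [-2.2, 0.3, 5.4]
opening: -0.0
gripper_force: 2.5
```

Call:
arm_command(rows=[[0, 0, 0.1, 0, 0, 0], [0, 0, 0.1, 0, 0, 0], [0, 0, 0.1, 0, 0, 0], [0, 0, 0.1, 0, 0, 0], [0, 0, 0, 0, 0, 0]])

```text
time: 12.1
position: [0.5466, -0.1292, 0.1548]
ee_rot: [0.0, 0.742, 0.67, 0.0]
force: [-2.6, 0.8, 7.5]
opening: -0.0001
gripper_force: 4.4
```

Call:
arm_command(rows=[[0, 0, 0.1, 0, 0, 0], [0, 0, 0.1, 0, 0, 0], [0, 0, 0.1, 0, 0, 0], [0, 0, 0, 0, 0, 0]])

```text
time: 12.5
position: [0.5466, -0.1292, 0.1518]
ee_rot: [0.0, 0.742, 0.67, 0.0]
force: [-3.5, 0.4, 9.3]
opening: 0.0003
gripper_force: 4.4
```

Call:
arm_command(rows=[[0, 0, 0.1, 0, 0, 0], [0, 0, 0.1, 0, 0, 0], [0, 0, 0, 0, 0, 0]])

```text
time: 12.8
position: [0.5466, -0.1292, 0.1498]
ee_rot: [0.0, 0.742, 0.67, 0.0]
force: [-3.2, 0.9, 8.7]
opening: 0.0004
gripper_force: 4.4
```

Call:
arm_command(rows=[[0, 0, 0.05, 0, 0, 0], [0, 0, 0.05, 0, 0, 0], [0, 0, 0.05, 0, 0, 0], [0, 0, 0, 0, 0, 0]])

```text
time: 13.2
position: [0.5466, -0.1292, 0.1484]
ee_rot: [0.0, 0.742, 0.67, 0.0]
force: [-3.2, 0.6, 9.8]
opening: 0.0
gripper_force: 4.7
```

Call:
arm_command(rows=[[0, 0, 0.05, 0, 0, 0], [0, 0, 0.05, 0, 0, 0], [0, 0, 0, 0, 0, 0]])

```text
time: 13.5
position: [0.5467, -0.1292, 0.1477]
ee_rot: [0.001, 0.742, 0.67, 0.0]
force: [-3.9, 0.6, 11.3]
opening: 0.0001
gripper_force: 5.5
```

Call:
arm_command(rows=[[0, 0, 0.05, 0, 0, 0], [0, 0, 0.05, 0, 0, 0], [0, 0, 0, 0, 0, 0]])

```text
time: 13.8
position: [0.5466, -0.1292, 0.1469]
ee_rot: [0.001, 0.742, 0.67, 0.0]
force: [-4.8, 1.1, 13.0]
opening: -0.0
gripper_force: 6.2
```

Force now climbs at the gasket's rate (~2 N/mm) past 11 N: the pin is home. Retreating.

Call:
arm_command(rows=[[0, 0, -0.3, 0, 0, 0], [0, 0, -0.6, 0, 0, 0], [0, 0, -1.5, 0, 0, 0], [0, 0, -2.5, 0, 0, 0], [-2, 0, -1.5, 0, 0, 0]])

```text
time: 14.3
position: [0.545, -0.148, 0.2107]
ee_rot: [0.0, 0.741, 0.671, 0.001]
force: [0.8, -0.2, -0.9]
opening: 0.0002
gripper_force: 0.0
```

Call:
arm_command(rows=[[0, 0, 0, 0, 0, 0], [0, 0, 0, 0, 0, 0]])

```text
time: 14.5
position: [0.5445, -0.1492, 0.209]
ee_rot: [-0.0, 0.743, 0.67, 0.0]
force: [-0.5, 1.2, -0.8]
opening: 0.0003
gripper_force: 0.0
```

```bash
python3 w.py w6.png
python3 - <<'E'
from h import *
f=shot("wrist");P=cloud(f)
q=(P[...,2]>.06)&(P[...,2]<.1)
for c in [(.5463,-.1286),(.6178,-.1363)]:
    r=np.hypot(P[...,0]-c[0],P[...,1]-c[1]); 
    print([np.round(np.nanmedian(P[q&(r>a)&(r<b)][:,2]),4) for a,b in [(0,.005),(.007,.0095),(.011,.0145),(.017,.02)]])
    k=q&(r>.011)&(r<.0145)&(P[...,2]<.076); A=P[k]; print(np.linalg.lstsq(np.c_[A[:,:2]-c,np.ones(len(A))],A[:,2],rcond=None)[0])
E
```

```text
[322.7 192.6] [313 183  20  20 314] [ 0.5462 -0.1294  0.0811] [ 0.5461 -0.1295  0.0811]
[439.4 191.6] [430 182  20  20 319] [ 0.6178 -0.1362  0.0811] [ 0.6177 -0.1363  0.0811]
[ 0.5442 -0.1489  0.2084]
[440.6 192.5] [431 183  20  20 320] [ 0.6177 -0.1362  0.0811] [ 0.6178 -0.1363  0.0811]
[323.6 193.3] [314 184  20  20 314] [ 0.5462 -0.1293  0.0811] [ 0.5462 -0.1295  0.0811]
[ 0.5441 -0.1486  0.2082]
[np.float64(0.0812), np.float64(0.0799), np.float64(0.0721), np.float64(0.0693)]
[-0.01372094 -0.059135    0.07191609]
[np.float64(0.0812), np.float64(0.08), np.float64(0.0721), np.float64(0.0692)]
[ 0.01614781 -0.02724026  0.07208347]
```

View pics/w6.png

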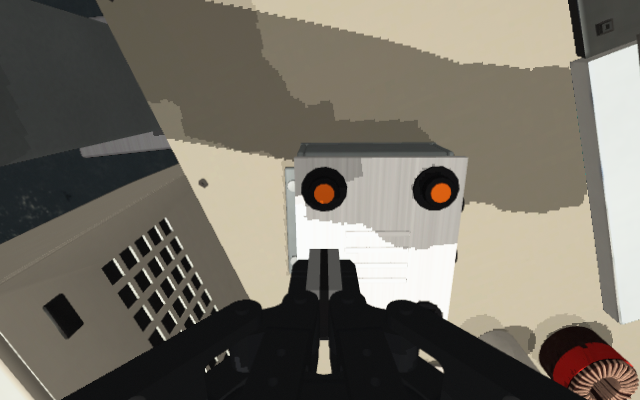

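The new rivet, at (324,193), matches the set one at (441,193). Both pin tops are at 81.1 mm and both flanges are flat on the cover.

```bash
python3 -c "
from plant import bot
print(bot.sign_off())"
```

```text
the job is handed in; nothing more can be done
None
```

The fresh rivet is in the open corner hole with its flange flat on the cover and its pin pushed home, level with a neighbouring set rivet; the press peaked at about 13 N, below the 18 N gasket limit, and the job was handed in at about 15 s.

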